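# Stir the small wooden balls through the sizing sieve

### The job

Take the stirring stick from its blue holder and stir the wooden balls round in the sieve pan with it until all five small pale ones have dropped through the holes into the chute below, while the two big dark ones stay in the pan. Let only the stick touch the balls. Then stand the stick back upright in its holder, all the way down, and leave everything else on the bench where it is.

Things in the scene. Friction and masses are not known exactly. Their poses are not given: they have to be found in the camera images.
- sieve: Sizing sieve, fixed. Origin at bench level under the centre of its round pan; z up. A plywood deck 236 x 236 mm, 5 mm thick, top (the pan's floor) 80 mm above the bench, carries a round steel hoop: inner radius 112 mm, wall 4 mm, rim 125 mm above the bench. The deck stands on wooden side walls; the trough in front (+x) reaches to x = 205 mm, y = +-110 mm, 42 mm high.
- sieve_floor (a point): Centre of the pan's floor, 80 mm above the bench, axes as the sieve's. Four round through holes of 38 mm diameter are centred at x = +-65 mm, y = +-65 mm from here (92 mm from the centre).
- trough (a point): Middle of the collecting trough's floor, at x = 160 mm in the sieve's frame. A chute floor slopes down to it (about 7 degrees, towards the sieve's +x) from under the whole deck; what drops through a hole rolls here by itself.
- stick_grip (a point): Stirring stick, 168 mm long, about 100 g: this point is the centre of its red flat grip block (44 mm along its x, 24 mm thick along its y, 66 mm tall, from 102 to 168 mm above the foot). Its z runs up along the stick. It stands upright in the holder at the start, foot 10 mm above the bench. Pinch it from above across its 24 mm thickness.
- stick_foot (a point): Centre of the stick's flat lower end, 135 mm below stick_grip. From here up to the grip the stick is a round wooden rod of 22 mm diameter. Pushed hard (a ball wedged against the hoop), the stick can turn in the grip: check that it is upright before putting it back.
- holder: Blue holder block, fixed, 80 x 80 x 70 mm tall, origin at bench level under its centre. In the middle of its top a round hole of 28 mm diameter, 60 mm deep, with a 3 mm chamfer (the hole's floor is 10 mm above the bench).
- glue: Yellow glue bottle with red cap, bystander, loose, diameter 64 mm, 190 mm tall; origin at the centre of its underside.
- roll: Grey abrasive roll standing on end, bystander, loose, diameter 90 mm, 102 mm tall; origin at the centre of its underside.
- tin: Metal tin holding three handles, bystander, loose, diameter 72 mm, 160 mm tall with the handles; origin at the centre of its underside.
- sandblock: Cork sanding block, bystander, loose, 112 x 67 x 33 mm tall; origin at the centre of its underside.
- lid: Round pale wooden lid lying flat, bystander, loose, diameter 200 mm, 18 mm thick; origin at the centre of its underside.
- small0_center (a point): Centre of a small pale wooden ball, 28 mm diameter, 12 g, lacquered (slippery). Starts in the pan (centre 94 mm above the bench); it drops through a hole it rolls over.
- small1_center (a point): Centre of a small pale wooden ball, 28 mm diameter, 12 g, lacquered (slippery). Starts in the pan (centre 94 mm above the bench); it drops through a hole it rolls over.
- small2_center (a point): Centre of a small pale wooden ball, 28 mm diameter, 12 g, lacquered (slippery). Starts in the pan (centre 94 mm above the bench); it drops through a hole it rolls over.
- small3_center (a point): Centre of a small pale wooden ball, 28 mm diameter, 12 g, lacquered (slippery). Starts in the pan (centre 94 mm above the bench); it drops through a hole it rolls over.
- small4_center (a point): Centre of a small pale wooden ball, 28 mm diameter, 12 g, lacquered (slippery). Starts in the pan (centre 94 mm above the bench); it drops through a hole it rolls over.
- big0_center (a point): Centre of a big dark wooden ball, 50 mm diameter, 45 g, lacquered. Starts in the pan; too big for the holes, it can sit in one (sunk 9 mm) and block it until it is pushed on.
- big1_center (a point): Centre of a big dark wooden ball, 50 mm diameter, 45 g, lacquered. Starts in the pan; too big for the holes, it can sit in one (sunk 9 mm) and block it until it is pushed on.
Things that resemble listed ones, but are neither listed nor needed, are in the scene too. What is shaped like the part that bears big1_center but green is not meant.

How it is judged (in metres and radians):
On the way, in this order (a step that is already met when the one before it is completed fails the run):
1. the foot of the stick is down among the balls in the pan (horizontal distance between stick_foot and sieve below 0.11 m and z of stick_foot in the frame of sieve below 0.105 m), for 0.2 s.
2. all five small balls have dropped through into the chute or trough (x of small0_center in the frame of sieve between -0.115 and 0.2 m and y of small0_center in the frame of sieve between -0.105 and 0.105 m and z of each of small0_center, small1_center, small2_center, small3_center, small4_center in the frame of sieve below 0.068 m and x of small1_center in the frame of sieve between -0.115 and 0.2 m and y of small1_center in the frame of sieve between -0.105 and 0.105 m and x of small2_center in the frame of sieve between -0.115 and 0.2 m and y of small2_center in the frame of sieve between -0.105 and 0.105 m and x of small3_center in the frame of sieve between -0.115 and 0.2 m and y of small3_center in the frame of sieve between -0.105 and 0.105 m and x of small4_center in the frame of sieve between -0.115 and 0.2 m and y of small4_center in the frame of sieve between -0.105 and 0.105 m), for 0.1 s.
At the end, for the whole second after the job is handed in: All five small balls lie below the deck, in the chute or trough; both big balls lie in the pan (centres between 85 and 125 mm above the bench, inside the hoop); the stick stands in the holder's hole, foot within 10 mm of the hole's floor, leaning less than 0.2 rad; stick and balls are at rest (all of step 2 and horizontal distance between each of big0_center, big1_center and sieve below 0.112 m and z of big0_center in the frame of sieve between 0.085 and 0.125 m and z of big1_center in the frame of sieve between 0.085 and 0.125 m and horizontal distance between stick_foot and holder below 0.012 m and z of stick_foot in the frame of holder below 0.02 m and angle between stick_foot's own z axis and vertical below 0.2 rad and linear speed of stick below 0.02 m/s and linear speed of each of small0, small1, small2, small3, small4, big0, big1 below 0.1 m/s); the robot touches nothing.
It fails at once if the gripper or arm touches a ball (contact force between any of the fingers, the arm and small0 above 0.3 N or contact force between any of the fingers, the arm and small1 above 0.3 N or contact force between any of the fingers, the arm and small2 above 0.3 N or contact force between any of the fingers, the arm and small3 above 0.3 N or contact force between any of the fingers, the arm and small4 above 0.3 N or contact force between any of the fingers, the arm and big0 above 0.3 N or contact force between any of the fingers, the arm and big1 above 0.3 N).
It fails at once if a bystander is shifted by more than 30 mm or tipped (distance of any of glue, roll, tin, sandblock, lid from where it was at the start of the episode above 0.03 m or angle between any of glue, roll, tin, sandblock, lid's own z axis and vertical above 0.35 rad).
It also fails if it takes over 72 s, if anything falls off the work surface, if the arm or the gripper's body presses on something with over 40 N, if the wrist force passes 120 N, or if a joint passes its speed limit or range.

### The arm

A 6-joint arm with a two-finger parallel gripper is mounted at the origin on the work surface. World frame = base frame: x ahead of the robot, y to its left, z up, the work surface at z = 0. Lengths are in mm, angles in degrees, forces in N, time in s.
With the tool pointing down it reaches from about 350 to 850 mm from the base axis. Payload 8.1 kg.
Tool frame: the origin (TCP) lies midway between the tips of the shut fingers; the grasp point (between the pads) lies 19 mm behind it; z points along the fingers, y is the line along which they close (so a half turn about z gives the same grasp; the last joint's range is limited). The gripper opens to 85 mm and grips with 20 to 120 N. Pads are 22 mm wide; open, the fingers measure 114 mm over their backs; the gripper's body (76 mm by 85 mm) begins 54 mm behind the grasp point. The pads swing forward as they close: fully open they stand 13 mm farther back than shut.
Start: joints at [67.529, 7.471, 85.268, -0, 87.261, -4.893], TCP at [181.184, 571.994, 231.292] pointing down, gripper open.
Joint ranges: [-169.43, 169.43], [-51.17, 129.36], [1.28, 143.12], [-76.62, 256.62], [0, 156.53], [-152.29, 152.29]. Speed limits (degrees/s): [136.94, 136.94, 159.86, 180, 180, 180].

### API

Orientations are given as [roll, pitch, yaw] about the fixed x, y, z axes, in that order (R = Rz(yaw) Ry(pitch) Rx(roll)).
In Python, from bench import sense, snapshot, camera_params, hand_in, masks_of, pinpoint gives the robot as it stands.
- The arm moves only by the tool step_arm, never from a script. Its argument "targets" is a list of rows, each an object with "angular": the turn, a rotation vector about the tool's x, y, z scaled (see below), a list of three; "dp": the shift along the tool's x, y, z scaled (see below), a list of three; "fingers": the closure, from 0 (fully open) to 1 (shut). A call has exactly 8 rows; each row is the pose to reach, as a shift and turn from the pose commanded when the call began, along the tool's axes at that moment, turning the shorter way round; what a row does not reach only later rows make up. The controller multiplies each number of a shift by 0.2 m and each number of a turn by 180 degrees. A row lasts 1/8 s, in which the tool goes at most 62.5 mm and 10.7 degrees, less where a joint would pass 70% of its speed; a pose out of reach is approached as far as the arm can. A call with a number of a shift or a turn outside -1 to 1 is refused whole. A call with a gripper value outside its range is refused whole. The fingers move at their own pace and stop on an object; "newtons" is the grip in N (left out, the last holds). Time passes only in rows, so rows that repeat a pose let the fingers close, or fill a call up. It gives the time, the measured TCP pose, the force, the opening and the grip force at its end, in the units of the state.
- sense(): the state, without advancing time (a new reading comes with each control period).
- snapshot(name): name is "side" or "top" or "wrist"; returns the picture (400x640x3 uint8, blue, green, red); there is no depth.
- camera_params(name): a dict with "vfov" (degrees; the focal length in pixels is half the picture's height over the tangent of half this angle, whatever the lens; pixels are square), "cx", "cy" (the principal point, pixels), "R" (3x3) and "t" (3): a world point X has camera coordinates R X + t. Camera axes: x right, y down, z forward; pixel columns grow to the right and rows downward; lengths in mm; the calibration is good to about 2 mm. A picture is of the moment at which its call begins: read the wrist's pose just before it. camera_params takes no time and is no camera call; for the wrist camera it gives the pose at the moment of the call.
- hand_in(): hands the job in; it is judged then, once.
Trained networks look in the newest picture that a camera, given by its name, has taken for a name from the list of things; names that differ only in an ending like _2 or _b are one class to them, and where a whole thing is asked for, a point or a joint stands for the part that bears it (a point fixed in the world has none). Each returns a list of dicts, best first, with "conf" (0 to 1); they miss things now and then, are a little off and sometimes report something else, mostly with a low value. They report only what shows in the picture. A call takes as long as a camera call. They do not tell look-alikes from the thing itself.
- masks_of(camera, label): "pixels" (400x640 bool, what is visible of it) and "at" ([column, row] in pixels, amid what is visible of it).
- pinpoint(camera, label): "at" ([column, row] in pixels: a listed point, or the origin of a listed thing).
The state is a dict: "time": time; "joint_pos": joint angles; "qd": joint speeds; "joint_efforts": joint torques, N m; "tool_pos": TCP position; "tcp_rot": TCP orientation; "ft_force": force on the tool from outside, world axes, zero at the start; "wrist_torque": the same for the moment, N m; "finger_gap": finger opening in mm; "grip_force": force on a finger pad.
Only numpy, scipy, OpenCV 4.12 (cv2) and the standard library are available. Lean on these libraries where they do the work, as an engineer would, in place of code of your own. Each camera call takes 0.05 s, during which the arm holds its last target. There are 200 camera calls.

## Working session

There is one attempt and no reset: what is moved stays moved. The work goes in short steps, Python scripts to look and compute and a tool call to move; the robot and the scene stay as the last step left them, time stands still between calls to the robot, and variables do not carry over. Pictures are saved under pics/ and viewed, at most 10 in all, crops included, and the job is handed in when it is done.

Besides the shell and the picture viewer there is one more tool, called after "Call:" as name(argument=value, ...), one argument or row to a line, values as JSON. step_arm: Moves the arm, as the interface text tells. Its arguments: {"type":"object","properties":{"targets":{"type":"array","items":{"type":"object","properties":{"angular":{"type":"array","items":{"type":"number","minimum":-1,"maximum":1}},"dp":{"type":"array","items":{"type":"number","minimum":-1,"maximum":1}},"fingers":{"type":"number"}}}},"newtons":{"type":"number"}},"required":["targets"]}

```bash
mkdir -p pics
cat > h.py <<'E'
import numpy as np,cv2
from bench import *
def ray(cam,px,P=None):
    P=P or camera_params(cam); f=200/np.tan(np.radians(P["vfov"])/2)
    R=np.array(P["R"]);t=np.array(P["t"])
    d=R.T@np.array([(px[0]-P["cx"])/f,(px[1]-P["cy"])/f,1.]); return -R.T@t,d
def atz(cam,px,z,P=None):
    o,d=ray(cam,px,P); return o+d*(z-o[2])/d[2]
def proj(cam,X,P=None):
    P=P or camera_params(cam); f=200/np.tan(np.radians(P["vfov"])/2)
    c=np.array(P["R"])@np.array(X,float)+np.array(P["t"]); return [round(float(f*c[0]/c[2]+P["cx"]),1),round(float(f*c[1]/c[2]+P["cy"]),1)]
E
python3 - <<'E'
from h import *
for c in("top","side"):
    im=snapshot(c);cv2.imwrite(f"pics/{c}0.png",im)
    P=camera_params(c);print(c,P["vfov"],P["cx"],P["cy"],-np.array(P["R"]).T@np.array(P["t"]))
    Z=dict(sieve=0,sieve_floor=80,stick_grip=145,holder=0,glue=0,roll=0,tin=0,sandblock=0,lid=0,small0_center=94,big0_center=105)
    for n,z in Z.items():
        for r in pinpoint(c,n)[:8 if 'cent' in n else 3]:
            print(n,round(r["conf"],2),np.round(r["at"]),np.round(atz(c,r["at"],z)[:2]))
s=sense();print(s["time"],s["tool_pos"],s["tcp_rot"],s["ft_force"])
E
```

```text
top 52.00943825839402 310.8214241722354 197.8360807793628 [ 302.17086571    2.34643195 1125.77691423]
sieve 0.78 [301. 195.] [557.  45.]
sieve_floor 0.74 [302. 191.] [552.  41.]
stick_grip 0.55 [431. 174.] [ 592. -281.]
holder 0.69 [416. 191.] [ 584. -279.]
holder 0.54 [300. 195.] [558.  47.]
glue 0.98 [216. 228.] [453. 275.]
roll 0.78 [424. 252.] [ 413. -299.]
tin 0.72 [472. 218.] [ 513. -434.]
tin 0.7 [216. 175.] [606. 291.]
sandblock 0.67 [474. 220.] [ 506. -438.]
lid 0.76 [148. 214.] [485. 470.]
lid 0.73 [298. 195.] [557.  52.]
small0_center 0.66 [308. 219.] [475.  21.]
big0_center 0.6 [327. 183.] [570. -25.]
big0_center 0.54 [301. 195.] [535.  42.]
side 52.13168156954496 322.6468898416874 205.2668331626389 [ 253.5996211  -851.80432786  857.32803905]
sieve_floor 0.9 [335. 209.] [558.  31.]
stick_grip 0.76 [394. 264.] [ 601. -275.]
holder 0.8 [386. 306.] [ 593. -282.]
holder 0.53 [392. 267.] [ 662. -165.]
holder 0.51 [375. 369.] [ 501. -433.]
glue 0.59 [282. 189.] [446. 278.]
glue 0.2 [380. 369.] [ 511. -435.]
roll 0.97 [323. 330.] [ 418. -303.]
roll 0.66 [394. 264.] [ 671. -159.]
tin 0.83 [324. 179.] [601. 293.]
tin 0.28 [311. 209.] [512. 146.]
sandblock 0.91 [382. 367.] [ 517. -432.]
sandblock 0.24 [398. 266.] [ 678. -167.]
lid 0.83 [283. 159.] [490. 464.]
lid 0.45 [334. 191.] [614. 212.]
small0_center 0.46 [309. 209.] [479.  37.]
big0_center 0.54 [348. 216.] [573. -41.]
1.2 [181.20341349 571.98236619 231.29261899] [-1.79998820e+02  1.03211383e-03  1.62420641e+02] [ 0.88158586  0.16639557 -0.30035099]
```

Run:
```python
import cv2
a=cv2.imread("pics/top0.png");b=cv2.imread("pics/side0.png")
x=cv2.resize(a[110:300,110:510],(800,380),interpolation=cv2.INTER_CUBIC)
y=cv2.resize(a[140:250,240:460],(800,400),interpolation=cv2.INTER_CUBIC)
cv2.imwrite("pics/a.png",x);cv2.imwrite("pics/b.png",y)
cv2.imwrite("pics/c.png",cv2.resize(b[140:400,200:460],(600,600),interpolation=cv2.INTER_CUBIC))
```

```text
(no output)
```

View pics/a.png

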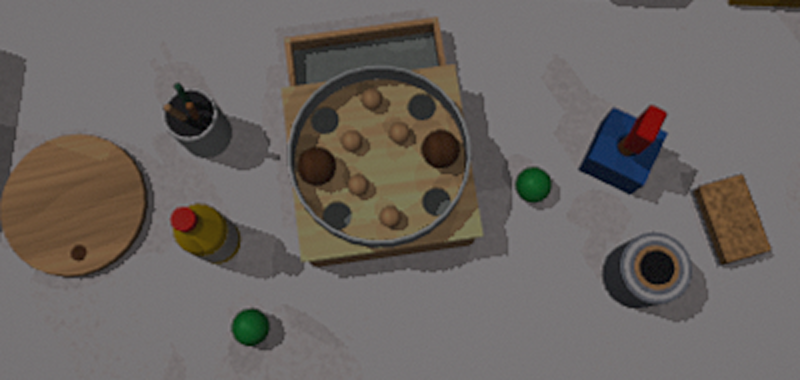

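View pics/c.png

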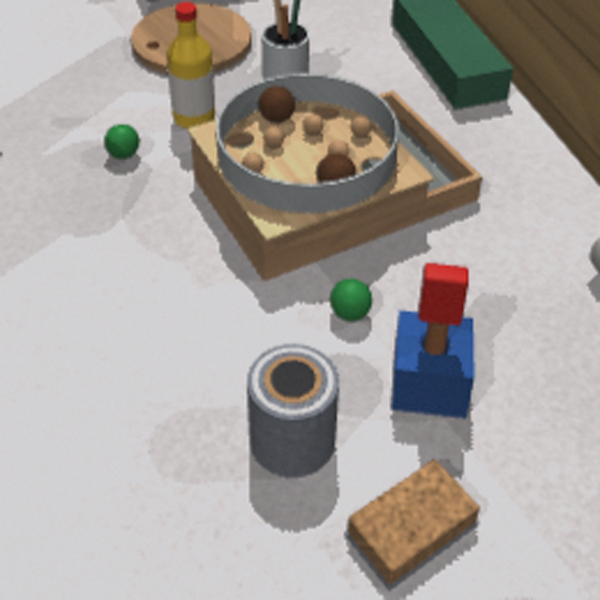

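The top crop shows the pan centred near px (299,187), with four holes. The big dark balls are at about (268,193) and (330,184), and the five small ones are inside the hoop. The red-gripped stick stands in the blue holder at about (425,180). Possible confusions for big1 are the two green balls on the bench at about (377,202) and (235,273), which I exclude. Red things that could be taken for the stick are the glue cap at (202,219) and the stick grip at (435,174). I choose the grip on the wooden rod in the blue holder; the side crop confirms it.

Run:
```python
from h import *
from scipy.optimize import minimize
c=lambda p:(p[0]/2+110-.25,p[1]/2+110-.25)
H=np.array([atz("top",c(p),80)[:2] for p in[(325,120),(421,107),(437,202),(336,215)]])
# order: (+x,+y),(+x,-y),(-x,-y),(-x,+y)
m=np.array([[65,65],[65,-65],[-65,-65],[-65,65]])
C=H.mean(0);U=H-C
yaw=np.arctan2((m[:,0]*U[:,1]-m[:,1]*U[:,0]).sum(),(m*U).sum())
print("sieve",C,np.degrees(yaw),np.linalg.norm(U,axis=1))
# hoop ellipse check at rim z=125: crop extents
for p in[(288,155),(469,155),(378,67),(378,243)]:print(np.round(atz("top",c(p),125)[:2]))
R=np.array([[np.cos(yaw),-np.sin(yaw)],[np.sin(yaw),np.cos(yaw)]])
for n,p,z in[("b",(317,166),105),("b",(440,149),105),("s",(372,98),94),("s",(352,141),94),("s",(399,132),94),("s",(359,184),94),("s",(390,216),94)]:
    X=atz("top",c(p),z)[:2];print(n,np.round(X),np.round(R.T@(X-C)))
M={}
for k in("top","side"):
    im=cv2.imread(f"pics/{k}0.png").astype(int);b,g,r=im[...,0],im[...,1],im[...,2]
    mk=((r>80)&(r>2.5*g)&(r>2.5*b)).astype(np.uint8)
    cx,cy=(435,174) if k=="top" else (394,268)
    w=np.zeros_like(mk);w[cy-30:cy+30,cx-30:cx+30]=1;M[k]=mk*w;print(k,M[k].sum())
PP={k:camera_params(k) for k in M}
def sil(x,k,s=8):
    cy,sy=np.cos(x[2]),np.sin(x[2]);pts=[]
    for a in(-22,22):
        for b in(-12,12):
            for z in(112,178):
                pts.append(proj(k,[x[0]+a*cy-b*sy,x[1]+a*sy+b*cy,z],PP[k]))
    h=cv2.convexHull(np.float32(pts));I=np.zeros((400*s//1,640*s),np.uint8) if 0 else None
    ox,oy=(395,134) if k=="top" else(354,228)
    J=np.zeros((80*s,80*s),np.uint8);cv2.fillConvexPoly(J,np.int32(np.round((h-[ox-.5,oy-.5])*s)),255)
    return cv2.resize(J,(80,80),interpolation=cv2.INTER_AREA)/255.,M[k][oy:oy+80,ox:ox+80]
def cost(x):return sum(np.abs(np.subtract(*sil(x,k))).sum() for k in M)
best=min(((cost([x,y,t]),x,y,t) for t in np.radians(np.arange(0,180,15)) for x in range(570,611,5) for y in range(-295,-264,5)))
r=minimize(cost,best[1:],method="Nelder-Mead",options=dict(initial_simplex=np.array(best[1:])+np.array([[0,0,0],[4,0,0],[0,4,0],[0,0,.2]])))
print(best,r.x,np.degrees(r.x[2]),r.fun)
```

```text
sieve [553.52284301  46.13439358] 10.408678790941396 [91.47914214 91.13256735 93.04778109 91.78454561]
[545. 160.]
[554. -68.]
[666.  53.]
[438.  41.]
b [537. 125.] [-2. 81.]
b [566. -32.] [ -2. -79.]
s [634.  60.] [82. -1.]
s [575.  83.] [27. 32.]
s [589.  22.] [ 31. -30.]
s [518.  71.] [-31.  31.]
s [478.  29.] [-78.  -3.]
top 157
side 458
(np.float64(250.91764705882355), 590, -285, np.float64(2.6179938779914944)) [ 591.14080067 -282.25329908    2.57606749] 147.59779510716672 231.18039215686275
```

```bash
cat > fit.py <<'E'
from h import *
from scipy.optimize import minimize
M={}
for k in("top","side"):
    im=cv2.imread(f"pics/{k}0.png").astype(int);b,g,r=im[...,0],im[...,1],im[...,2]
    mk=((r>45)&(r>2.2*g)&(r>2.2*b)).astype(np.uint8)
    cx,cy=(432,174) if k=="top" else (394,268)
    w=np.zeros_like(mk);w[cy-30:cy+30,cx-30:cx+30]=1;M[k]=mk*w;print(k,M[k].sum())
PP={k:camera_params(k) for k in M}
def sil(x,k,s=8):
    cy,sy=np.cos(x[2]),np.sin(x[2])
    pts=[proj(k,[x[0]+a*cy-b*sy,x[1]+a*sy+b*cy,z],PP[k]) for a in(-22,22) for b in(-12,12) for z in(112,178)]
    h=cv2.convexHull(np.float32(pts));ox,oy=(395,134) if k=="top" else(354,228)
    J=np.zeros((80*s,80*s),np.uint8);cv2.fillConvexPoly(J,np.int32(np.round((h-[ox-.5,oy-.5])*s)),255)
    return cv2.resize(J,(80,80),interpolation=cv2.INTER_AREA)/255.,M[k][oy:oy+80,ox:ox+80]
def cost(x):return sum(np.abs(np.subtract(*sil(x,k))).sum() for k in M)
for t in np.radians(np.arange(0,180,20)):
    x0=np.array([590,-282,t])
    r=minimize(cost,x0,method="Nelder-Mead",options=dict(initial_simplex=x0+np.array([[-4,-4,0],[4,0,0],[0,4,0],[0,0,.25]])))
    print(np.round(r.x[:2],1),np.degrees(r.x[2]).round(1),round(r.fun),[round(float(sil(r.x,k)[0].sum())) for k in M])
for k,(a,b) in dict(top=(400,145),side=(360,235)).items():
    cv2.imwrite(f"pics/g{k}.png",0)if 0 else None
A=[cv2.resize(cv2.imread(f"pics/{k}0.png")[b:b+70,a:a+70],(400,400),interpolation=cv2.INTER_CUBIC) for k,(a,b) in dict(top=(395,145),side=(360,240)).items()]
cv2.imwrite("pics/grip.png",np.hstack(A))
E
python3 fit.py
```

```text
top 271
side 461
[ 591.5 -282.7] -32.2 118 [310, 535]
[ 592.  -281.7] 23.2 308 [381, 537]
[ 591.5 -282.4] -32.2 117 [307, 535]
[ 591.5 -282.3] 147.5 116 [306, 534]
[ 591.4 -282.4] 147.8 117 [308, 535]
[ 591.5 -281.6] 149.1 119 [310, 533]
[ 592.1 -282.4] 147.2 122 [308, 534]
[ 591.5 -282.3] 147.6 116 [307, 534]
[ 591.1 -282.4] 148.2 120 [312, 535]
```

View pics/grip.png

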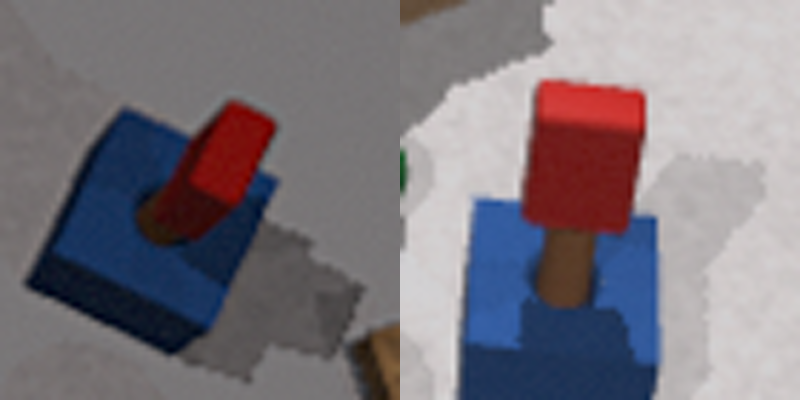

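The close crop confirms the red flat grip on a wooden rod in the blue holder: left panel about (220,150), right panel about (590,155). The fit puts it at (591.5,-282) with yaw -32, so I start moving.

Call:
step_arm(
  targets=[
    {"dp": [-0.08,-0.09,-0.02],"angular": [0,0,0.01],"fingers": 0},
    {"dp": [-0.19,-0.2,-0.06],"angular": [0,0,0.03],"fingers": 0},
    {"dp": [-0.32,-0.34,-0.1],"angular": [0,0,0.05],"fingers": 0},
    {"dp": [-0.45,-0.48,-0.1],"angular": [0,0,0.07],"fingers": 0},
    {"dp": [-0.58,-0.62,-0.1],"angular": [0,0,0.08],"fingers": 0},
    {"dp": [-0.71,-0.76,-0.1],"angular": [0,0,0.08],"fingers": 0},
    {"dp": [-0.84,-0.9,-0.1],"angular": [0,0,0.08],"fingers": 0},
    {"dp": [-0.94,-1,-0.1],"angular": [0,0,0.08],"fingers": 0},
  ],
  newtons=100,
)

```text
time: 2.2
tool_pos: [300.5, 323.3, 251.5]
tcp_rot: [180.0, 0.0, 148.0]
ft_force: [0.8, -0.0, 0.8]
finger_gap: 85.5
grip_force: 0.0
```

Call:
step_arm(
  targets=[
    {"dp": [-0.12,-0.08,0],"fingers": 0},
    {"dp": [-0.24,-0.15,0],"fingers": 0},
    {"dp": [-0.36,-0.23,0],"fingers": 0},
    {"dp": [-0.48,-0.3,0],"fingers": 0},
    {"dp": [-0.6,-0.38,0],"fingers": 0},
    {"dp": [-0.72,-0.45,0],"fingers": 0},
    {"dp": [-0.84,-0.53,0],"fingers": 0},
    {"dp": [-0.95,-0.6,0],"fingers": 0},
  ],
)

```text
validation failed for argument at $.ta...
```

Call:
step_arm(
  targets=[
    {"dp": [-0.12,-0.08,0],"fingers": 0},
    {"dp": [-0.24,-0.15,0],"fingers": 0},
    {"dp": [-0.36,-0.23,0],"fingers": 0},
    {"dp": [-0.48,-0.3,0],"fingers": 0},
    {"dp": [-0.6,-0.38,0],"fingers": 0},
    {"dp": [-0.72,-0.45,0],"fingers": 0},
    {"dp": [-0.84,-0.53,0],"fingers": 0},
    {"dp": [-0.95,-0.6,0],"fingers": 0},
  ],
)

```text
validation failed for argument at $.ta...
```

Call:
step_arm(
  targets=[
    {"dp": [-0.12,-0.08,0],"fingers": 0},
    {"dp": [-0.24,-0.15,0],"fingers": 0},
    {"dp": [-0.36,-0.23,0],"fingers": 0},
    {"dp": [-0.48,-0.3,0],"fingers": 0},
    {"dp": [-0.6,-0.38,0],"fingers": 0},
    {"dp": [-0.72,-0.45,0],"fingers": 0},
    {"dp": [-0.84,-0.53,0],"fingers": 0},
    {"dp": [-0.94,-0.6,0],"fingers": 0},
  ],
)

```text
validation failed for argument at $.ta...
```

Run:
```python
from h import *
s=sense();print(s["time"],s["tool_pos"],s["tcp_rot"])
P=camera_params("wrist");im=snapshot("wrist");cv2.imwrite("pics/w1.png",im)
print(-np.array(P["R"]).T@np.array(P["t"]))
for n,z in(("stick_grip",145),("holder",0)):
    for r in pinpoint("wrist",n)[:2]:print(n,r["conf"],r["at"],atz("wrist",r["at"],z,P))
print(proj("wrist",[591.5,-282.3,178],P))
```

```text
2.2 [300.52906588 323.2975551  251.50115034] [1.79970332e+02 2.07084389e-02 1.47992219e+02]
[244.01474475 357.26384407 394.83678102]
[-23.6, 732.7]
```

View pics/w1.png

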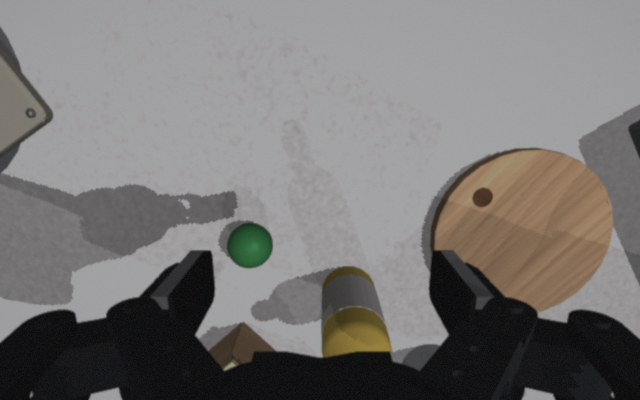

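The wrist picture still shows the old place: green ball at (250,245), glue at (355,310) and lid at (525,230). The rows were refused because they lacked the turn, so I resend them.

Call:
step_arm(
  targets=[
    {"dp": [-0.12,-0.08,0],"angular": [0,0,0],"fingers": 0},
    {"dp": [-0.24,-0.15,0],"angular": [0,0,0],"fingers": 0},
    {"dp": [-0.36,-0.23,0],"angular": [0,0,0],"fingers": 0},
    {"dp": [-0.48,-0.3,0],"angular": [0,0,0],"fingers": 0},
    {"dp": [-0.6,-0.38,0],"angular": [0,0,0],"fingers": 0},
    {"dp": [-0.72,-0.45,0],"angular": [0,0,0],"fingers": 0},
    {"dp": [-0.84,-0.53,0],"angular": [0,0,0],"fingers": 0},
    {"dp": [-0.95,-0.6,0],"angular": [0,0,0],"fingers": 0},
  ],
)

```text
time: 3.35
tool_pos: [398.0, 122.2, 251.4]
tcp_rot: [180.0, -0.0, 148.1]
ft_force: [-0.1, 1.0, 0.7]
finger_gap: 85.5
grip_force: 0.0
```

Call:
step_arm(
  targets=[
    {"dp": [-0.12,-0.08,0],"angular": [0,0,0],"fingers": 0},
    {"dp": [-0.24,-0.15,0],"angular": [0,0,0],"fingers": 0},
    {"dp": [-0.36,-0.23,0],"angular": [0,0,0],"fingers": 0},
    {"dp": [-0.48,-0.3,0],"angular": [0,0,0],"fingers": 0},
    {"dp": [-0.6,-0.38,0],"angular": [0,0,0],"fingers": 0},
    {"dp": [-0.72,-0.45,0],"angular": [0,0,0],"fingers": 0},
    {"dp": [-0.84,-0.53,0],"angular": [0,0,0],"fingers": 0},
    {"dp": [-0.95,-0.6,0],"angular": [0,0,0],"fingers": 0},
  ],
)

```text
time: 4.35
tool_pos: [496.1, -80.2, 251.2]
tcp_rot: [180.0, -0.0, 148.1]
ft_force: [0.0, 0.1, 0.3]
finger_gap: 85.5
grip_force: 0.0
```

Call:
step_arm(
  targets=[
    {"dp": [-0.12,-0.08,0],"angular": [0,0,0],"fingers": 0},
    {"dp": [-0.24,-0.15,0],"angular": [0,0,0],"fingers": 0},
    {"dp": [-0.36,-0.23,0],"angular": [0,0,0],"fingers": 0},
    {"dp": [-0.48,-0.3,0],"angular": [0,0,0],"fingers": 0},
    {"dp": [-0.6,-0.38,0],"angular": [0,0,0],"fingers": 0},
    {"dp": [-0.72,-0.45,0],"angular": [0,0,0],"fingers": 0},
    {"dp": [-0.84,-0.53,0],"angular": [0,0,0],"fingers": 0},
    {"dp": [-0.94,-0.6,0],"angular": [0,0,0],"fingers": 0},
  ],
)

```text
time: 5.35
tool_pos: [592.4, -281.4, 250.8]
tcp_rot: [180.0, -0.0, 148.1]
ft_force: [0.3, 0.3, 0.0]
finger_gap: 85.5
grip_force: 0.0
```

Run:
```python
from h import *
s=sense();print(s["time"],s["tool_pos"],s["tcp_rot"])
P=camera_params("wrist");im=snapshot("wrist");cv2.imwrite("pics/w2.png",im)
print(-np.array(P["R"]).T@np.array(P["t"]))
for n,z in(("stick_grip",145),("holder",0)):
    for r in pinpoint("wrist",n)[:2]:print(n,r["conf"],r["at"],atz("wrist",r["at"],z,P))
print(proj("wrist",[591.5,-282.3,178],P))
```

```text
5.35 [ 592.39387802 -281.44364922  250.7845591 ] [ 1.79980120e+02 -1.79598379e-02  1.48067935e+02]
[ 535.92065953 -247.57422293  394.141001  ]
[321.3, 208.9]
```

View pics/w2.png

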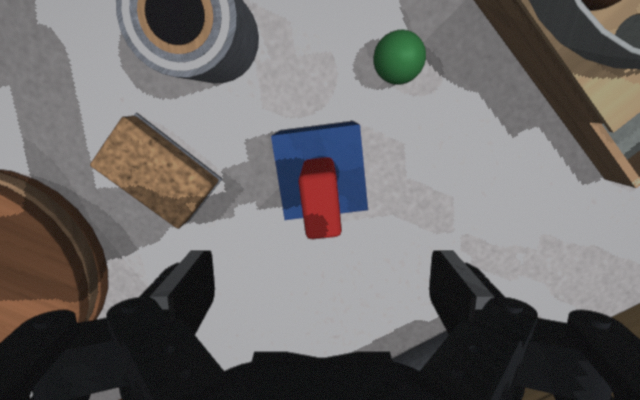

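The red grip's top face is centred at (321,213), predicted (321,209), between the open fingers. It is aligned, so I descend and close.

Call:
step_arm(
  targets=[
    {"dp": [-0.01,-0.01,0.15],"angular": [0,0,0],"fingers": 0},
    {"dp": [-0.01,-0.01,0.32],"angular": [0,0,0],"fingers": 0},
    {"dp": [-0.01,-0.01,0.48],"angular": [0,0,0],"fingers": 0},
    {"dp": [-0.01,-0.01,0.58],"angular": [0,0,0],"fingers": 0},
    {"dp": [-0.01,-0.01,0.62],"angular": [0,0,0],"fingers": 0},
    {"dp": [-0.01,-0.01,0.62],"angular": [0,0,0],"fingers": 0.5},
    {"dp": [-0.01,-0.01,0.62],"angular": [0,0,0],"fingers": 1},
    {"dp": [-0.01,-0.01,0.62],"angular": [0,0,0],"fingers": 1},
  ],
  newtons=110,
)

```text
time: 6.5
tool_pos: [592.5, -284.8, 128.8]
tcp_rot: [180.0, 0.1, 148.0]
ft_force: [0.6, -0.7, -0.5]
finger_gap: 32.2
grip_force: 0.0
```

Call:
step_arm(
  targets=[
    {"dp": [0,0,0],"angular": [0,0,0],"fingers": 1},
    {"dp": [0,0,0],"angular": [0,0,0],"fingers": 1},
    {"dp": [0,0,-0.1],"angular": [0,0,0],"fingers": 1},
    {"dp": [0,0,-0.25],"angular": [0,0,0],"fingers": 1},
    {"dp": [0,0,-0.4],"angular": [0,0,0],"fingers": 1},
    {"dp": [0,0,-0.55],"angular": [0,0,0],"fingers": 1},
    {"dp": [0,0,-0.7],"angular": [0,0,0],"fingers": 1},
    {"dp": [0,0,-0.77],"angular": [0,0,0],"fingers": 1},
  ],
  newtons=110,
)

```text
time: 7.5
tool_pos: [592.3, -284.8, 284.5]
tcp_rot: [-180.0, 0.2, 148.0]
ft_force: [1.1, -0.2, -0.4]
finger_gap: 23.2
grip_force: 107.6
```

Call:
step_arm(
  targets=[
    {"dp": [0.06,0.08,0],"angular": [0,0,0.03],"fingers": 1},
    {"dp": [0.15,0.18,0],"angular": [0,0,0.07],"fingers": 1},
    {"dp": [0.25,0.3,0],"angular": [0,0,0.11],"fingers": 1},
    {"dp": [0.35,0.43,0],"angular": [0,0,0.16],"fingers": 1},
    {"dp": [0.45,0.56,0],"angular": [0,0,0.2],"fingers": 1},
    {"dp": [0.55,0.68,0],"angular": [0,0,0.24],"fingers": 1},
    {"dp": [0.64,0.79,0],"angular": [0,0,0.264],"fingers": 1},
    {"dp": [0.7,0.87,0],"angular": [0,0,0.264],"fingers": 1},
  ],
)

```text
time: 8.5
tool_pos: [564.7, -61.4, 281.0]
tcp_rot: [-180.0, -0.0, 100.6]
ft_force: [0.5, -0.4, -2.5]
finger_gap: 22.8
grip_force: 107.6
```

Call:
step_arm(
  targets=[
    {"dp": [0.12,0.01,0],"angular": [0,0,0],"fingers": 1},
    {"dp": [0.25,0.02,0],"angular": [0,0,0],"fingers": 1},
    {"dp": [0.4,0.03,0],"angular": [0,0,0],"fingers": 1},
    {"dp": [0.51,0.04,0],"angular": [0,0,0],"fingers": 1},
    {"dp": [0.55,0.04,0],"angular": [0,0,0],"fingers": 1},
    {"dp": [0.55,0.04,0.05],"angular": [0,0,0],"fingers": 1},
    {"dp": [0.55,0.04,0.1],"angular": [0,0,0],"fingers": 1},
    {"dp": [0.55,0.04,0.1],"angular": [0,0,0],"fingers": 1},
  ],
)

```text
time: 9.5
tool_pos: [552.2, 46.2, 259.3]
tcp_rot: [-179.8, -0.0, 100.5]
ft_force: [0.0, 0.7, -1.1]
finger_gap: 22.4
grip_force: 107.6
```

```bash
cat >> h.py <<'E'
C=np.array([553.5,46.1]);YA=np.radians(10.41);RS=np.array([[np.cos(YA),-np.sin(YA)],[np.sin(YA),np.cos(YA)]])
def sv(X):return RS.T@(np.array(X)[:2]-C)
def look(tag):
    s=sense();print(s["time"],np.round(s["tool_pos"],1),np.round(s["tcp_rot"],1),"TCP in sieve",np.round(sv(s["tool_pos"]),1))
    im=snapshot("side");cv2.imwrite(f"pics/{tag}.png",im);P=camera_params("side")
    hsv=cv2.cvtColor(im,cv2.COLOR_BGR2HSV)
    for n,z,k in(("stick_foot",84,2),("small0_center",94,7),("big0_center",105,4)):
        for r in pinpoint("side",n)[:k]:
            print(n,round(r["conf"],2),np.round(r["at"]),np.round(sv(atz("side",r["at"],z,P))),im[int(r["at"][1]),int(r["at"][0])])
    cv2.imwrite(f"pics/{tag}c.png",cv2.resize(im[130:270,240:420],(771,600),interpolation=cv2.INTER_CUBIC))
E
python3 -c "
from h import *
look('s1')"
```

```text
9.5 [552.2  46.2 259.3] [-179.8   -0.   100.5] TCP in sieve [-1.3  0.3]
stick_foot 0.89 [335. 187.] [50. 75.] [39 56 84]
small0_center 0.44 [308. 208.] [-78.   8.] [101 136 173]
big0_center 0.73 [310. 207.] [-76.  -3.] [115 155 199]
big0_center 0.6 [350. 215.] [  9. -86.] [32 48 69]
```

View pics/s1c.png

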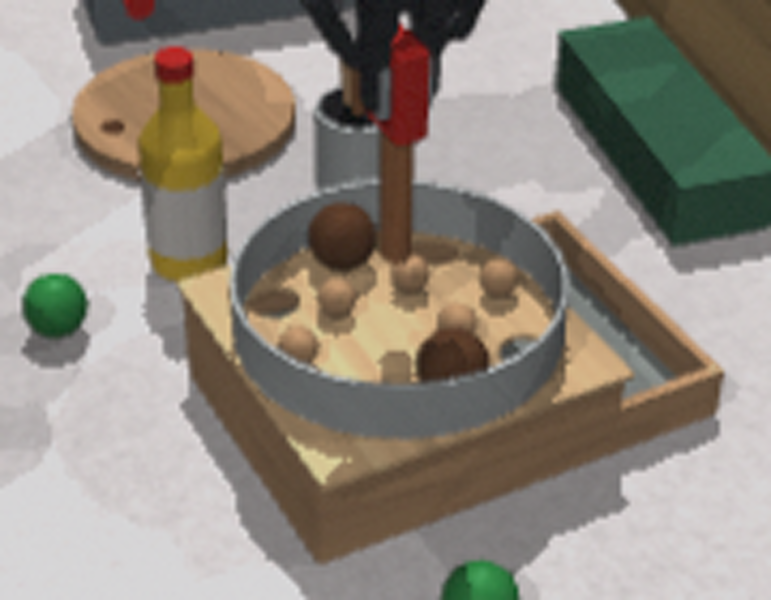

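The crop shows the stick upright over the middle of the pan, foot at crop (396,258). The small balls lie as measured at (300,345), (337,297), (410,273), (498,277) and (457,320), and the big ones at (342,236) and (452,355). I lower it and push the balls one by one.

Call:
step_arm(
  targets=[
    {"dp": [0,0,0.1],"angular": [0,0,0],"fingers": 1},
    {"dp": [0,0,0.2],"angular": [0,0,0],"fingers": 1},
    {"dp": [0,0,0.28],"angular": [0,0,0],"fingers": 1},
    {"dp": [0,0,0.285],"angular": [0,0,0],"fingers": 1},
    {"dp": [0,0,0.285],"angular": [0,0,0],"fingers": 1},
    {"dp": [0.05,0.025,0.285],"angular": [0,0,0],"fingers": 1},
    {"dp": [0.085,0.065,0.285],"angular": [0,0,0],"fingers": 1},
    {"dp": [0.125,0.11,0.285],"angular": [0,0,0],"fingers": 1},
  ],
)

```text
time: 10.7
tool_pos: [570.8, 76.5, 204.8]
tcp_rot: [179.9, 0.0, 100.5]
ft_force: [0.4, 0.4, -1.7]
finger_gap: 22.9
grip_force: 107.7
```

Call:
step_arm(
  targets=[
    {"dp": [0.04,0.045,0],"angular": [0,0,0],"fingers": 1},
    {"dp": [0.08,0.09,0],"angular": [0,0,0],"fingers": 1},
    {"dp": [0.125,0.14,0],"angular": [0,0,0],"fingers": 1},
    {"dp": [0.135,0.15,0],"angular": [0,0,0],"fingers": 1},
    {"dp": [0.025,0.08,0],"angular": [0,0,0],"fingers": 1},
    {"dp": [-0.075,0.015,0],"angular": [0,0,0],"fingers": 1},
    {"dp": [-0.165,-0.055,0],"angular": [0,0,0],"fingers": 1},
    {"dp": [-0.175,-0.055,0],"angular": [0,0,0],"fingers": 1},
  ],
)

```text
time: 11.7
tool_pos: [564.9, 37.3, 204.5]
tcp_rot: [180.0, 0.0, 100.4]
ft_force: [-0.5, -0.6, -1.5]
finger_gap: 22.7
grip_force: 108.0
```

```bash
python3 -c "
from h import *
look('s2')"
```

```text
11.7 [564.9  37.3 204.5] [180.    0.  100.4] TCP in sieve [  9.6 -10.8]
stick_foot 0.8 [338. 204.] [16. -6.] [44 62 90]
stick_foot 0.61 [355. 194.] [89. 14.] [ 98 131 167]
small0_center 0.53 [309. 209.] [-76.   3.] [104 140 179]
big0_center 0.54 [345. 214.] [ -0. -77.] [33 47 70]
big0_center 0.19 [330. 224.] [-58. -92.] [102 102  99]
```

View pics/s2c.png

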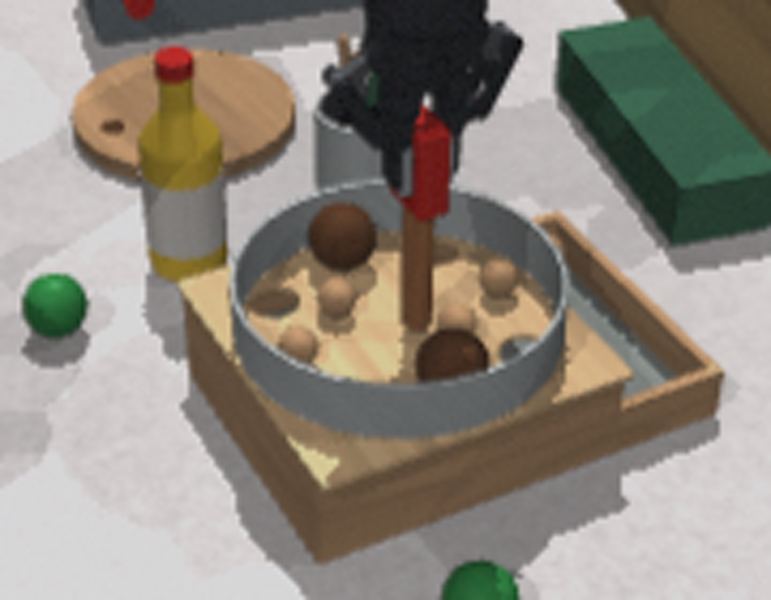

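One small ball (previously at crop (410,273)) has dropped and the rest are unmoved; the stick's foot is at crop (417,328). I continue with the next two.

Call:
step_arm(
  targets=[
    {"dp": [-0.04,0.035,0],"angular": [0,0,0],"fingers": 1},
    {"dp": [-0.085,0.08,0],"angular": [0,0,0],"fingers": 1},
    {"dp": [-0.13,0.125,0],"angular": [0,0,0],"fingers": 1},
    {"dp": [-0.175,0.17,0],"angular": [0,0,0],"fingers": 1},
    {"dp": [-0.205,0.2,0],"angular": [0,0,0],"fingers": 1},
    {"dp": [-0.205,0.2,0],"angular": [0,0,0],"fingers": 1},
    {"dp": [-0.17,0.285,0],"angular": [0,0,0],"fingers": 1},
    {"dp": [-0.115,0.37,0],"angular": [0,0,0],"fingers": 1},
  ],
)

```text
time: 12.9
tool_pos: [642.8, 30.2, 204.4]
tcp_rot: [-180.0, -0.0, 100.5]
ft_force: [0.2, -0.1, -0.5]
finger_gap: 23.1
grip_force: 108.1
```

Call:
step_arm(
  targets=[
    {"dp": [0.055,0.005,0],"angular": [0,0,0],"fingers": 1},
    {"dp": [0.115,0.01,0],"angular": [0,0,0],"fingers": 1},
    {"dp": [0.175,0.01,0],"angular": [0,0,0],"fingers": 1},
    {"dp": [0.24,0,0],"angular": [0,0,0],"fingers": 1},
    {"dp": [0.305,-0.015,0],"angular": [0,0,0],"fingers": 1},
    {"dp": [0.36,-0.035,0],"angular": [0,0,0],"fingers": 1},
    {"dp": [0.405,-0.055,0],"angular": [0,0,0],"fingers": 1},
    {"dp": [0.405,-0.055,0],"angular": [0,0,0],"fingers": 1},
  ],
)

```text
time: 13.9
tool_pos: [616.6, 108.3, 204.4]
tcp_rot: [-180.0, -0.0, 100.6]
ft_force: [-0.1, 0.1, -1.3]
finger_gap: 23.3
grip_force: 108.1
```

```bash
python3 -c "
from h import *
look('s3')"
```

```text
13.9 [616.6 108.3 204.4] [-180.    -0.   100.6] TCP in sieve [73.3 49.8]
stick_foot 0.63 [344. 188.] [71. 57.] [41 60 88]
small0_center 0.55 [309. 209.] [-76.   2.] [107 142 180]
big0_center 0.59 [345. 213.] [  2. -72.] [33 47 71]
big0_center 0.26 [346. 185.] [73. 45.] [42 63 91]
big0_center 0.21 [310. 209.] [-78. -12.] [104 141 178]
```

View pics/s3c.png

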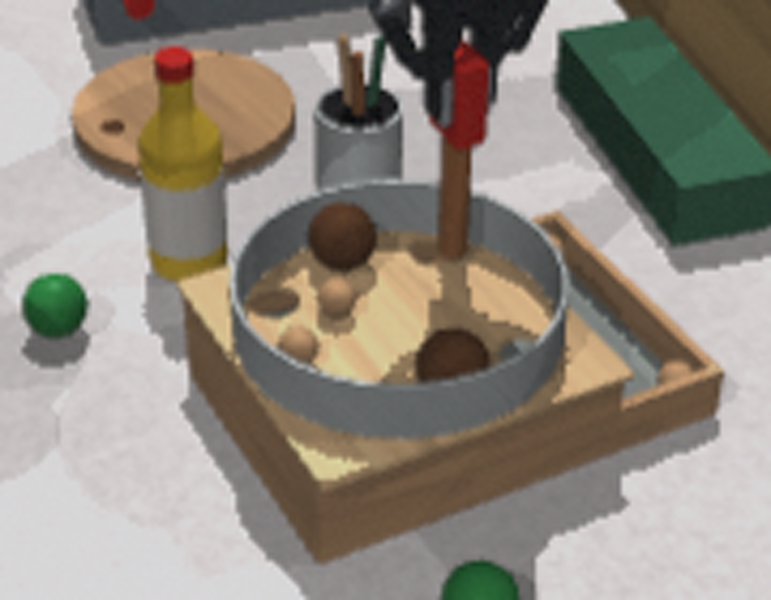

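Three have gone, with one visible in the trough at crop (675,370). The remaining ones are at crop (337,297) and (299,345).

Call:
step_arm(
  targets=[
    {"dp": [-0.065,-0.125,0],"angular": [0,0,0],"fingers": 1},
    {"dp": [-0.145,-0.275,0],"angular": [0,0,0],"fingers": 1},
    {"dp": [-0.205,-0.415,0],"angular": [0,0,0],"fingers": 1},
    {"dp": [-0.2,-0.43,0],"angular": [0,0,0],"fingers": 1},
    {"dp": [-0.155,-0.475,0],"angular": [0,0,0],"fingers": 1},
    {"dp": [-0.11,-0.52,0],"angular": [0,0,0],"fingers": 1},
    {"dp": [-0.065,-0.565,0],"angular": [0,0,0],"fingers": 1},
    {"dp": [-0.025,-0.605,0],"angular": [0,0,0],"fingers": 1},
  ],
)

```text
time: 15.1
tool_pos: [498.3, 81.6, 204.3]
tcp_rot: [-180.0, -0.0, 100.5]
ft_force: [-0.6, -0.6, -1.4]
finger_gap: 22.8
grip_force: 108.5
```

Call:
step_arm(
  targets=[
    {"dp": [0.015,-0.015,0],"angular": [0,0,0],"fingers": 1},
    {"dp": [0.015,-0.015,0],"angular": [0,0,0],"fingers": 1},
    {"dp": [-0.02,-0.11,0],"angular": [0,0,0],"fingers": 1},
    {"dp": [-0.095,-0.185,0],"angular": [0,0,0],"fingers": 1},
    {"dp": [-0.16,-0.2,0],"angular": [0,0,0],"fingers": 1},
    {"dp": [-0.225,-0.205,0],"angular": [0,0,0],"fingers": 1},
    {"dp": [-0.29,-0.2,0],"angular": [0,0,0],"fingers": 1},
    {"dp": [-0.355,-0.185,0],"angular": [0,0,0],"fingers": 1},
  ],
)

```text
time: 16.1
tool_pos: [476.1, 3.2, 204.3]
tcp_rot: [180.0, 0.0, 100.5]
ft_force: [0.0, 0.0, -1.1]
finger_gap: 23.0
grip_force: 108.3
```

Call:
step_arm(
  targets=[
    {"dp": [-0.06,0.015,0],"angular": [0,0,0],"fingers": 1},
    {"dp": [-0.12,0.04,0],"angular": [0,0,0],"fingers": 1},
    {"dp": [-0.12,0.04,0],"angular": [0,0,0],"fingers": 1},
    {"dp": [-0.05,0.14,0],"angular": [0,0,0],"fingers": 1},
    {"dp": [0.025,0.265,0],"angular": [0,0,0],"fingers": 1},
    {"dp": [0.125,0.415,0],"angular": [0,0,0],"fingers": 1},
    {"dp": [0.125,0.415,0],"angular": [0,0,0],"fingers": 1},
    {"dp": [0.125,0.415,0],"angular": [0,0,0],"fingers": 1},
  ],
)

```text
time: 17.1
tool_pos: [552.1, 44.1, 204.0]
tcp_rot: [-179.9, -0.0, 100.5]
ft_force: [0.4, -0.3, -0.8]
finger_gap: 22.8
grip_force: 108.4
```

```bash
python3 -c "
from h import *
look('s4')
a=cv2.imread('pics/s4c.png');cv2.imwrite('pics/s4c.png',a)"
```

```text
17.1 [552.1  44.1 204. ] [-179.9   -0.   100.5] TCP in sieve [-1.7 -1.8]
stick_foot 0.98 [331. 204.] [-0.  5.] [42 60 90]
small0_center 0.59 [375. 208.] [ 99. -79.] [113 150 181]
big0_center 0.55 [348. 214.] [  6. -80.] [32 45 67]
big0_center 0.52 [386. 308.] [ -78. -396.] [88 52 31]
```

View pics/s4c.png

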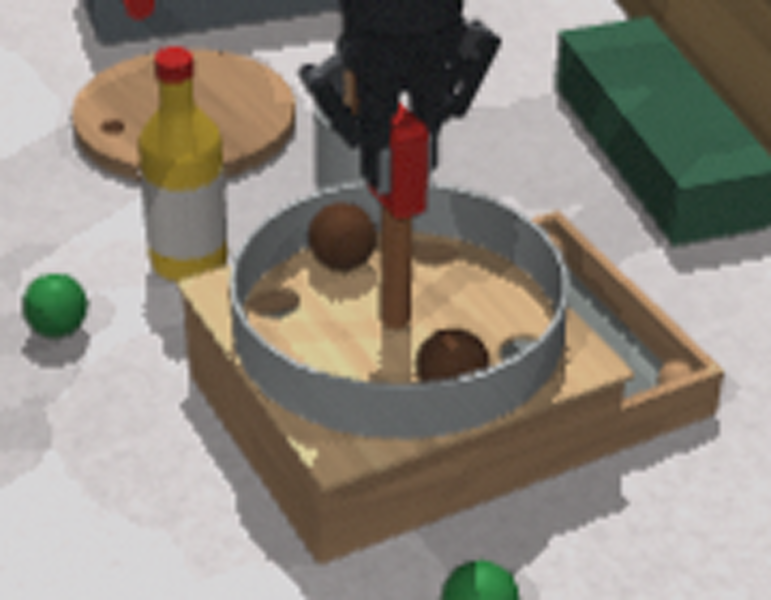

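No small ball is visible in the pan, and the big ones sit at crop (342,236) and (452,355). The strip behind the near hoop wall is hidden, so I'll lift out and check from the top camera.

Call:
step_arm(
  targets=[
    {"dp": [0,0,-0.1],"angular": [0,0,0],"fingers": 1},
    {"dp": [0,0,-0.25],"angular": [0,0,0],"fingers": 1},
    {"dp": [0,0,-0.38],"angular": [0,0,0],"fingers": 1},
    {"dp": [-0.1,0,-0.4],"angular": [0,0,0],"fingers": 1},
    {"dp": [-0.25,0,-0.4],"angular": [0,0,0],"fingers": 1},
    {"dp": [-0.45,0,-0.4],"angular": [0,0,0],"fingers": 1},
    {"dp": [-0.65,0,-0.4],"angular": [0,0,0],"fingers": 1},
    {"dp": [-0.75,0,-0.4],"angular": [0,0,0],"fingers": 1},
  ],
)

```text
time: 18.3
tool_pos: [579.6, -106.6, 283.9]
tcp_rot: [-179.9, 0.0, 100.4]
ft_force: [-0.9, -0.4, -0.8]
finger_gap: 22.7
grip_force: 108.5
```

Run:
```python
from h import *
s=sense();print(s["tool_pos"],s["tcp_rot"])
p=np.array([592.4,-284.6])-s["tool_pos"][:2];y=np.radians(s["tcp_rot"][2])
print("tool shift",p@[np.cos(y),np.sin(y)],p@[np.sin(y),-np.cos(y)])
a=snapshot("top");cv2.imwrite("pics/t5.png",a);b=snapshot("side")
A=cv2.resize(a[110:260,230:400],(453,400),interpolation=cv2.INTER_CUBIC)
B=cv2.resize(b[120:260,290:410],(343,400),interpolation=cv2.INTER_CUBIC)
cv2.imwrite("pics/t5c.png",np.hstack([A,B]))
```

```text
[ 579.56153749 -106.64561194  283.85026189] [-1.79947066e+02  1.07013207e-02  1.00359321e+02]
tool shift -177.36224504960805 -19.370709354131993
```

View pics/t5c.png

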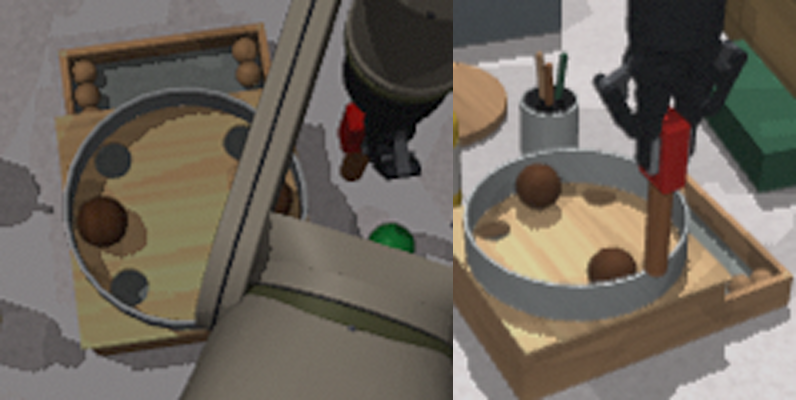

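The trough shows four balls at crop (83,70), (87,96), (245,48) and (247,72). The fifth is queued under the deck on the left, and the stick hangs upright. I go to the holder.

Call:
step_arm(
  targets=[
    {"dp": [-0.12,-0.01,0],"angular": [0,0,-0.04],"fingers": 1},
    {"dp": [-0.27,-0.03,0],"angular": [0,0,-0.09],"fingers": 1},
    {"dp": [-0.43,-0.05,0],"angular": [0,0,-0.14],"fingers": 1},
    {"dp": [-0.59,-0.07,0],"angular": [0,0,-0.19],"fingers": 1},
    {"dp": [-0.74,-0.08,0],"angular": [0,0,-0.24],"fingers": 1},
    {"dp": [-0.84,-0.09,0],"angular": [0,0,-0.264],"fingers": 1},
    {"dp": [-0.887,-0.097,0],"angular": [0,0,-0.264],"fingers": 1},
    {"dp": [-0.887,-0.097,0],"angular": [0,0,-0.264],"fingers": 1},
  ],
)

```text
time: 19.4
tool_pos: [593.2, -281.2, 284.1]
tcp_rot: [180.0, -0.0, 147.9]
ft_force: [0.0, 0.6, -0.7]
finger_gap: 22.8
grip_force: 108.6
```

Run:
```python
from h import *
s=sense();print(s["time"],s["tool_pos"],s["tcp_rot"])
p=np.array([592.4,-284.6])-s["tool_pos"][:2];y=np.radians(s["tcp_rot"][2])
print("tool shift",p@[np.cos(y),np.sin(y)],p@[np.sin(y),-np.cos(y)])
z=s["tool_pos"][2]
for c in("side","top"):
    im=snapshot(c);cv2.imwrite(f"pics/{c}6.png",im)
    for n,zz in(("stick_grip",z+19),("stick_foot",z-116),("small0_center",94),("big0_center",105)):
        for r in pinpoint(c,n)[:4]:print(c,n,round(r["conf"],2),np.round(r["at"],1),np.round(atz(c,r["at"],zz),1),np.round(sv(atz(c,r["at"],zz))) if 'cen' in n else '')
# small-ball search in pan: difference of top picture vs start at hidden hole
a=cv2.imread("pics/top6.png");
P=camera_params("top");ok=[]
# rod axis in side picture: brown pixels
b=cv2.imread("pics/side6.png").astype(int)
f0=proj("side",[591.5,-282.3,z-116]);g0=proj("side",[591.5,-282.3,z-116+95]);print("expected foot/rod top px",f0,g0)
for r in np.linspace(g0[1]+3,f0[1]-3,6).astype(int):
    row=b[r,int(f0[0])-25:int(f0[0])+25];m=(row[:,2]>1.35*row[:,1])&(row[:,1]>1.15*row[:,0]);i=np.where(m)[0]
    e=g0[0]+(f0[0]-g0[0])*(r-g0[1])/(f0[1]-g0[1]);print(r,i.min()+int(f0[0])-25 if len(i) else None,i.max()+int(f0[0])-25 if len(i) else None,round(e,1))
```

```text
19.4 [ 593.16367721 -281.24220524  284.10689128] [ 1.79982330e+02 -3.03777364e-02  1.47912933e+02]
tool shift -1.1366659532513232 -3.2505351933209607
side stick_grip 0.63 [402.9 215.7] [ 597.7 -284.8  303.1] 
side stick_foot 0.7 [395.3 255.5] [ 603.5 -270.2  168.1] 
side stick_foot 0.7 [385.6 304.5] [ 526.5 -391.   168.1] 
top stick_grip 0.56 [451.2 154.7] [ 589.4 -277.8  303.1] 
top small0_center 0.56 [321.5 137.7] [695.6  -5.7  94. ] [130. -77.]
top big0_center 0.51 [329.6 183.7] [567.2 -31.1 105. ] [ -0. -78.]
expected foot/rod top px [392.7, 260.3] [397.4, 229.7]
232 392 401 397.0
237 392 400 396.3
242 391 399 395.5
247 391 398 394.7
252 390 397 394.0
257 389 397 393.2
```

The rod is upright: its image columns match the expected ones within about 0.5 px. I insert it.

Call:
step_arm(
  targets=[
    {"dp": [-0.005,-0.016,0],"angular": [0,0,0],"fingers": 1},
    {"dp": [-0.005,-0.016,0.1],"angular": [0,0,0],"fingers": 1},
    {"dp": [-0.005,-0.016,0.25],"angular": [0,0,0],"fingers": 1},
    {"dp": [-0.005,-0.016,0.38],"angular": [0,0,0],"fingers": 1},
    {"dp": [-0.005,-0.016,0.45],"angular": [0,0,0],"fingers": 1},
    {"dp": [-0.005,-0.016,0.5],"angular": [0,0,0],"fingers": 1},
    {"dp": [-0.005,-0.016,0.54],"angular": [0,0,0],"fingers": 1},
    {"dp": [-0.005,-0.016,0.54],"angular": [0,0,0],"fingers": 1},
  ],
)

```text
time: 20.9
tool_pos: [592.3, -284.8, 176.1]
tcp_rot: [-180.0, -0.0, 148.0]
ft_force: [-0.6, -0.0, -2.1]
finger_gap: 22.9
grip_force: 108.6
```

Foot is at about 59 mm, in the hole, with no load. Down the rest of the way.

Call:
step_arm(
  targets=[
    {"dp": [0,0,0.05],"angular": [0,0,0],"fingers": 1},
    {"dp": [0,0,0.1],"angular": [0,0,0],"fingers": 1},
    {"dp": [0,0,0.15],"angular": [0,0,0],"fingers": 1},
    {"dp": [0,0,0.19],"angular": [0,0,0],"fingers": 1},
    {"dp": [0,0,0.215],"angular": [0,0,0],"fingers": 1},
    {"dp": [0,0,0.225],"angular": [0,0,0],"fingers": 1},
    {"dp": [0,0,0.23],"angular": [0,0,0],"fingers": 1},
    {"dp": [0,0,0.23],"angular": [0,0,0],"fingers": 1},
  ],
)

```text
time: 21.9
tool_pos: [592.5, -285.0, 130.6]
tcp_rot: [-180.0, 0.0, 148.0]
ft_force: [-0.4, 0.4, -0.8]
finger_gap: 22.8
grip_force: 108.6
```

Call:
step_arm(
  targets=[
    {"dp": [0,0,0.005],"angular": [0,0,0],"fingers": 1},
    {"dp": [0,0,0.01],"angular": [0,0,0],"fingers": 1},
    {"dp": [0,0,0.01],"angular": [0,0,0],"fingers": 1},
    {"dp": [0,0,0.01],"angular": [0,0,0],"fingers": 0.6},
    {"dp": [0,0,0.01],"angular": [0,0,0],"fingers": 0.3},
    {"dp": [0,0,0.01],"angular": [0,0,0],"fingers": 0},
    {"dp": [0,0,0.01],"angular": [0,0,0],"fingers": 0},
    {"dp": [0,0,0.01],"angular": [0,0,0],"fingers": 0},
  ],
)

```text
time: 22.9
tool_pos: [592.3, -284.8, 128.3]
tcp_rot: [180.0, -0.0, 148.0]
ft_force: [-0.2, -0.2, 0.4]
finger_gap: 85.4
grip_force: 0.0
```

Call:
step_arm(
  targets=[
    {"dp": [0,0,0],"angular": [0,0,0],"fingers": 0},
    {"dp": [0,0,-0.05],"angular": [0,0,0],"fingers": 0},
    {"dp": [0,0,-0.15],"angular": [0,0,0],"fingers": 0},
    {"dp": [0,0,-0.3],"angular": [0,0,0],"fingers": 0},
    {"dp": [0,0,-0.5],"angular": [0,0,0],"fingers": 0},
    {"dp": [0,0,-0.65],"angular": [0,0,0],"fingers": 0},
    {"dp": [0,0,-0.7],"angular": [0,0,0],"fingers": 0},
    {"dp": [0,0,-0.7],"angular": [0,0,0],"fingers": 0},
  ],
)

```text
time: 23.9
tool_pos: [592.7, -285.1, 269.5]
tcp_rot: [180.0, 0.1, 148.0]
ft_force: [-0.5, -0.5, -1.1]
finger_gap: 85.4
grip_force: 0.0
```

Run:
```python
from h import *
s=sense();print(s["time"],s["tool_pos"],s["finger_gap"])
P={}
for c in("side","top"):
    im=snapshot(c);cv2.imwrite(f"pics/{c}7.png",im);P[c]=camera_params(c)
# side: compare the stick with the start picture
a=cv2.imread("pics/side0.png").astype(int);b=cv2.imread("pics/side7.png").astype(int)
red=lambda i:(i[...,2]>45)&(i[...,2]>2.2*i[...,1])&(i[...,2]>2.2*i[...,0])
for i in(a,b):
    m=red(i)[235:300,365:425];y,x=np.where(m);print("grip px",m.sum(),x.mean()+365,y.mean()+235,y.min()+235,y.max()+235)
# top: changed blobs in the pan, sieve frame (ball height)
a=cv2.imread("pics/top0.png").astype(int);b=cv2.imread("pics/top7.png").astype(int)
d=(np.abs(a-b).max(2)>18).astype(np.uint8);w=np.zeros_like(d)
cv2.circle(w,tuple(int(round(v)) for v in proj("top",[*C,100],P["top"])),52,1,-1);d*=w
n,l,st,ce=cv2.connectedComponentsWithStats(d)
for i in range(1,n):
    if st[i,4]>8:
        m=l==i;print("blob",st[i,4],np.round(sv(atz("top",ce[i],90,P["top"]))),"before",a[m].mean(0).round(),"after",b[m].mean(0).round())
```

```text
23.9 [ 592.70814053 -285.07364588  269.45408783] 85.4059558223196
grip px 461 391.86117136659436 266.84815618221256 254 280
grip px 457 391.72210065645515 267.2407002188184 254 280
blob 9 [120. -76.] before [75. 77. 75.] after [43. 49. 56.]
blob 29 [120.  71.] before [76. 79. 77.] after [45. 53. 59.]
blob 164 [80. -3.] before [48. 67. 86.] after [ 76. 107. 125.]
blob 164 [ 30. -31.] before [52. 74. 94.] after [ 79. 111. 131.]
blob 162 [27. 30.] before [53. 74. 95.] after [ 81. 114. 131.]
blob 182 [-30.  31.] before [53. 74. 94.] after [ 83. 117. 127.]
blob 177 [-79.  -5.] before [54. 77. 96.] after [ 85. 119. 131.]
```

All five balls have left the pan and nothing new lies in it. The big balls have not moved, and the stick looks the same as at the start.

```bash
python3 -c "
from bench import *
print(hand_in())"
```

```text
the job is handed in; nothing more can be done
None
```

The job is handed in, at about 24 s of the 72 s allowed: all five small balls have left the pan (four seen in the trough, the fifth taken to be queued under the deck), both big balls are still in the pan, the stick is upright and fully down in its holder, and the gripper is clear above it; no verdict came back.

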